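Scan the empty stock stand and refill it

ROBOT

A 7-joint arm with a two-finger parallel gripper is mounted at the origin on the work surface. World frame = base frame: x ahead of the robot, y to its left, z up, the work surface at z = 0. Lengths are in m, angles in rad, forces in N, time in s.
With the tool pointing down it reaches from about 0.4 to 0.925 m from the base axis. Payload 4.1 kg.
Tool frame: the origin (TCP) lies on the centre line of the jaws, within the pads' length; the fingertips stand 25 mm ahead of it and the grasp point (between the pads) lies 6 mm ahead of it (manip.nose_length is the distance from the TCP to the fingertips, in m); z points along the fingers, y is the line along which they close (so a half turn about z gives the same grasp; the last joint's range is limited). The gripper opens to 85 mm and grips with 20 to 120 N. Pads are 22 mm wide; open, the fingers measure 114 mm over their backs; the gripper's body (76 mm by 85 mm) begins 54 mm behind the grasp point. The pads swing forward as they close: fully open they stand 13 mm farther back than shut.
Start: joints at [-1.405, 0.398, 0.045, 1.537, -0.019, 1.207, -0.051], TCP at [0.17, 0.627, 0.256] pointing down, gripper open.
Joint ranges: [-2.82, 2.82], [-0.49, 2.23], [-1.37, 1.46], [0, 2.46], [-1.36, 4.5], [0.23, 2], [-2.94, 2.94]. Speed limits (rad/s): [2.57, 2.57, 3.14, 3.14, 3.14, 3.14, 3.14].

INTERFACE

Orientations are given as a unit quaternion [x, y, z, w].
In Python, from bench import manip gives the robot as it stands. The module is installed in compiled form; this text tells all that it offers.
- The arm moves only by the tool carry_out, never from a script. Its argument "rows" is a list of rows, each a list of 2 entries, a list of its own where there are three numbers: the shift along the world's x, y, z in mm, then the turn about the world's z in degrees. A call has 1 to 20 rows; each row shifts and turns the commanded pose from where the row before left it; what a row does not reach is not made up. A row lasts 1/12 s, in which the tool goes at most 41.7 mm and 7.16 degrees, less where a joint would pass 70% of its speed; a pose out of reach is approached as far as the arm can. A call is refused whole if a number of a shift passes 41.7 or a number of a turn 7.16, either way. A call with a gripper value outside its range is refused whole. "jaw" is the finger opening in mm, from 0 to 85.4, set as the call begins (left out, the last holds). The fingers move at their own pace and stop on an object; "newtons" is the grip in N (left out, the last holds). Time passes only in rows, so rows that do not move let the fingers close. It gives the time, the measured TCP pose, the force, the opening and the grip force at its end, in the units of the state.
- manip.get_state(): the state, without advancing time (a new reading comes with each control period).
- manip.capture(name): name is "side" or "top" or "wrist"; returns a dict with "frame" (384x512x3 uint8, red, green, blue), "z_map" (384x512 float32, m along the optical axis (not along the pixel's ray), 0 where there is no reading), "camera_matrix" (3x3 intrinsics, pixels), "origin" and "orientation" of the camera in the world. Camera axes: x right, y down, z forward; pixel columns grow to the right and rows downward; lengths in m; the calibration is good to about 2 mm. A picture is of the moment at which its call begins.
- manip.hand_in(): hands the job in; it is judged then, once.
The state is a dict: "clock": time; "joints": joint angles; "joint_velocities": joint speeds; "tau": joint torques, N m; "ee_pos": TCP position; "ee_rot": TCP orientation; "ft_force": force on the tool from outside, world axes, zero at the start; "torque": the same for the moment, N m; "width": finger opening in m; "grip_force": force on a finger pad.
Only numpy, scipy, OpenCV 4.12 (cv2) and the standard library are available. Lean on these libraries where they do the work, as an engineer would, in place of code of your own. Each camera call takes 0.05 s, during which the arm holds its last target. There are 200 camera calls.

TASK

One of the three stock stands has no pot in its pocket: take the barcode reader out of its cradle, point its window squarely at the middle of that stand's label from about 7 cm away and hold it still there for a good second, without scanning the labels of the two full stands. Then lay the reader back in its cradle the way it lay, and stand the spare pot upright in the empty pocket. Leave everything else where it is.

Things in the scene. Friction and masses are not known exactly. Their poses are not given: they have to be found in the camera images.
- reader: hand-held barcode reader, black: a level straight handle 150 long (x), 30 wide (y), 26 high (z), with a 45 long head at the +x end bent down 45 degrees, the glass window at the head's end; mass about 0.13 kg. Origin: centre of the handle's underside; x along the handle to the head, z up
- reader_eye (a point): centre of the reader's glass window, at (102.5, 0, -19.5) mm in the reader's frame; z axis is the direction it looks (45 degrees down and forward when the handle is level), y axis the reader's y
- reader_grip (a point): point inside the handle near the centre of mass, at (6, 0, 13) mm in the reader's frame: grip here across the 30 mm width, from above
- cradle: fixed dark steel cradle for the reader: base plate 150 x 80 x 8, two saddles at x = -52 and +52 (14 thick, 52 wide, floors 50 above the counter, cheeks up to 62, 40 between the cheeks). Origin centre of its underside, x the way the reader's head points, z up; the reader lies with its origin near (0, 0, 50) mm, axes parallel
- spare: the spare stock pot standing alone on the counter away from the stands: plain white plastic lidded round pot, 50 diameter, 45 high, about 0.08 kg. Origin centre of its underside
- stand_empty: fixed grey plastic stock stand whose pocket has no pot (one of three like stands in a row): square pocket 76 x 76 outside, 68 x 68 inside, rim 18 high, inner floor 5 high. Origin under the pocket's centre on the counter, x away from its label, z up. On its -x side (towards the robot) a plate sloping at 45 degrees carries a barcode label; plate's top edge 42 high, front edge 78 from the origin
- stand_empty_label (a point): centre of the barcode label (26 x 44, on its sloping plate) of the empty stand; z axis is the label's outward normal (up and towards the robot, 45 degrees), y axis along its long side. In the stand's frame it is at (-64.5, 0, 30.5) mm
- stand_empty_pocket (a point): centre of the pocket's inner floor of the empty stand, 5 mm above the counter
- stand_full1: fixed stock stand, same as stand_empty, with pot1 standing in its pocket
- stand_full1_label (a point): centre of the barcode label (26 x 44, on its sloping plate) of stand_full1; z axis is the label's outward normal (up and towards the robot, 45 degrees), y axis along its long side. In the stand's frame it is at (-64.5, 0, 30.5) mm
- stand_full2: fixed stock stand, same as stand_empty, with pot2 standing in its pocket
- stand_full2_label (a point): centre of the barcode label (26 x 44, on its sloping plate) of stand_full2; z axis is the label's outward normal (up and towards the robot, 45 degrees), y axis along its long side. In the stand's frame it is at (-64.5, 0, 30.5) mm
- pot1: one of two full-stand stock pots, same as the spare, standing in the pocket of stand_full1; origin centre of its underside
- pot2: the other full-stand stock pot, same as the spare, standing in the pocket of stand_full2; origin centre of its underside
- dappen: bystander: stainless dappen cup, 36 across, 30 high; origin centre of its underside
- jar: bystander: squat blue jar with metal lid, 62 across, 42 high; origin centre of its underside
- cast: bystander: small plaster tooth cast, about 40 x 60 x 27 high; origin on its underside
- tin: bystander: round flat steel tin, 68 across, 22 high; origin centre of its underside
- spatula: bystander: mixing spatula lying flat, 190 long, 22 wide, 12 high; origin on its underside
Not all that is in view belongs to the job. Of the things shaped like the reader, the black one is meant.

How it is judged:
By the outcome, as a careful person would: the job done as asked, in the order asked, and still so for the second after the job is handed in, with the robot touching nothing.
It also fails if it takes over 64 s, if anything falls off the work surface, if the arm or the gripper's body presses on something with over 40 N, if the wrist force passes 120 N, or if a joint passes its speed limit or range.

## Working session

There is one attempt and no reset: what is moved stays moved. The work goes in short steps, Python scripts to look and compute and a tool call to move; the robot and the scene stay as the last step left them, time stands still between calls to the robot, and variables do not carry over. Pictures are saved under pics/ and viewed, at most 10 in all, crops included, and the job is handed in when it is done.

Besides the shell and the picture viewer there is one more tool, called after "Request:" as name(argument=value, ...), one argument or row to a line, values as JSON. carry_out: Moves the arm, as the interface text tells. Its arguments: {"type":"object","properties":{"rows":{"type":"array"},"jaw":{"type":"number"},"newtons":{"type":"number"}},"required":["rows"]}

```bash
mkdir -p pics
cat > h.py <<'E'
import numpy as np,cv2
from bench import manip
from scipy.spatial.transform import Rotation as R
def cap(n,f):
    c=manip.capture(n); cv2.imwrite(f'pics/{f}.png',c['frame'][:,:,::-1]); np.savez(f'pics/{f}.npz',**c); return c
def world(c):
    K=c['camera_matrix'];z=c['z_map'];v,u=np.mgrid[:384,:512]
    p=np.stack([(u-K[0,2])/K[0,0]*z,(v-K[1,2])/K[1,1]*z,z],-1)
    o=np.array(c['orientation']); Rm=o if o.shape==(3,3) else R.from_quat(o).as_matrix()
    return p@Rm.T+np.array(c['origin'])
E
python3 - <<'E'
from h import *
a=cap('top','top1');b=cap('side','side1')
cv2.imwrite('pics/top1b.png',cv2.resize(a['frame'][:,:,::-1],(800,600),interpolation=2))
cv2.imwrite('pics/side1b.png',cv2.resize(b['frame'][:,:,::-1],(800,600),interpolation=2))
print(a['origin'],a['orientation'],b['origin'],b['orientation']);print(manip.get_state(),manip.nose_length)
E
```

```text
[0.26650257 0.09413144 1.23201167] [-0.70036496  0.70942098 -0.05912761  0.05210297] [0.42026282 1.02763349 1.20789958] [-0.03283791  0.94103896 -0.33666345  0.00500701]
{'clock': 0.1, 'joints': array([-1.40498317,  0.39914672,  0.04503438,  1.53776046, -0.01872547,
        1.20690264, -0.05069981]), 'joint_velocities': array([-0.00157696, -0.0020638 ,  0.00024643, -0.00204192, -0.00071069,
        0.00227987, -0.00112147]), 'tau': array([ 3.43236141e-03, -4.76258469e+01,  1.37030125e+00, -2.54948902e+01,
        1.20088251e-02,  5.02893497e-03,  1.99832556e-06]), 'ee_pos': array([0.16995019, 0.62683997, 0.25534585]), 'ee_rot': array([ 1.31968040e-01,  9.91253565e-01, -8.95119384e-04, -6.84226385e-05]), 'ft_force': array([0.10453378, 0.31703336, 0.71950044]), 'torque': array([0.02031373, 0.01494454, 0.01419991]), 'grip_force': 0.0, 'width': 0.085617757765734} 0.025
```

View pics/top1b.png

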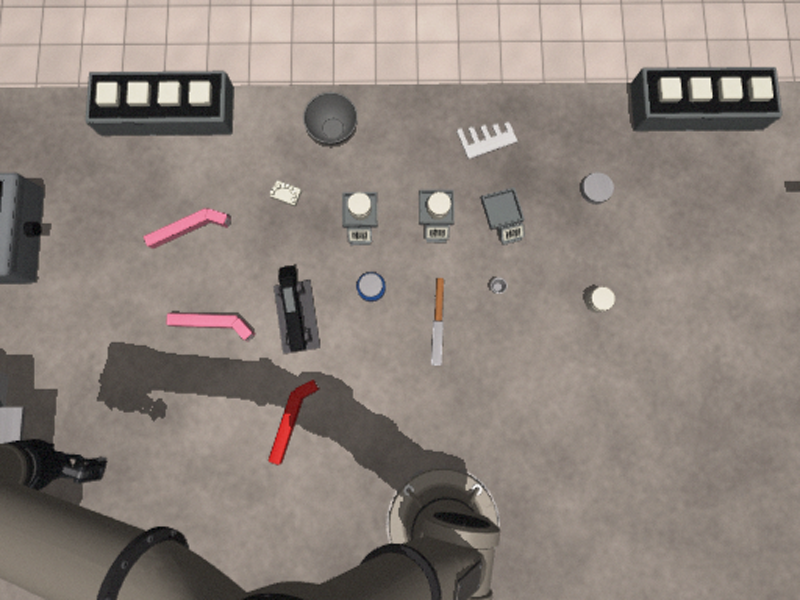

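View pics/side1b.png

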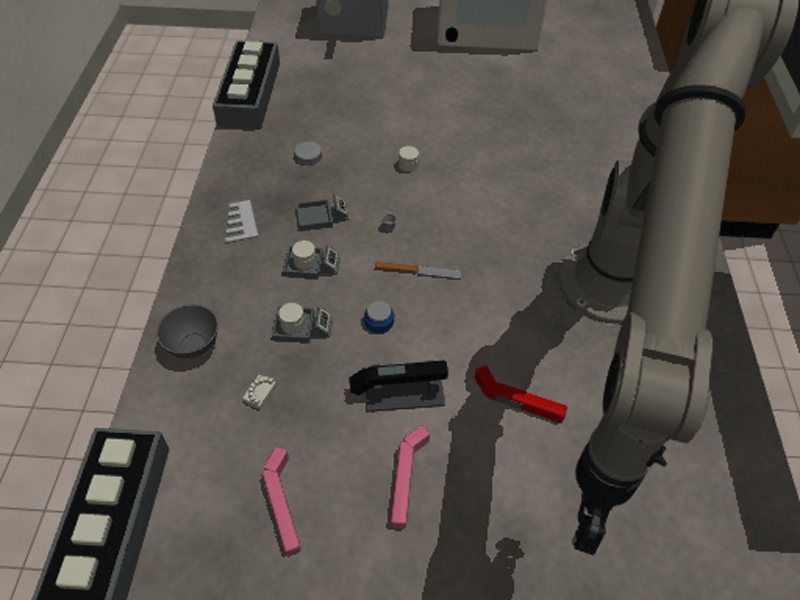

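The top view (800-px scale) shows the reader in its cradle at (292,310) with its head up-image. The full stands are at (360,210) and (437,210), and the empty stand, which is turned, is at (502,208) with its label at (511,233). The spare pot is at (602,298), the jar at (371,287), the spatula at (438,320) and the dappen at (498,285).

Run:
```python
from h import *
a=np.load('pics/top1.npz');P=world(a);f=a['frame'].astype(int)
s=512/800
def box(u0,u1,v0,v1): 
    m=np.zeros((384,512),bool); m[int(v0*s):int(v1*s),int(u0*s):int(u1*s)]=1; return m
table=P[box(540,600,330,400)]; print('table z',np.median(table[:,2]))
def rep(n,m):
    q=P[m]; r=cv2.minAreaRect((q[:,:2]*1000).astype(np.float32)); print(n,len(q),'mean',q.mean(0).round(4),'z',np.percentile(q[:,2],[5,50,95]).round(4),'rect',np.round(r[0],1),np.round(r[1],1),round(r[2],1))
Z=P[:,:,2]
rep('spare top',box(580,625,278,318)&(Z>.035)); 
rep('emptyrim',box(475,530,183,222)&(Z>.012)); rep('emptyall',box(475,530,183,245)&(Z>.003))
rep('full1',box(335,385,185,248)&(Z>.003)&(Z<.04)); rep('full2',box(412,460,185,246)&(Z>.003)&(Z<.04))
rep('reader handle',box(265,325,260,360)&(Z>.068)); rep('reader all',box(265,325,260,360)&(Z>.03)); rep('cradle base',box(265,325,260,360)&(Z>.003)&(Z<.02))
for n,b in dict(jar=box(350,390,268,305),dap=box(485,512,272,296),spat=box(425,450,270,370)).items(): rep(n,b&(Z>.005))
w=f.min(-1)>120
for n,b in dict(le=box(495,525,222,245),l1=box(345,375,228,246),l2=box(424,452,226,243)).items(): rep(n+' label',b&w&(Z>.012))
c=cv2.resize(np.load('pics/top1.npz')['frame'][100:240,165:400][:,:,::-1],None,fx=3.4,fy=3.4,interpolation=2);cv2.imwrite('pics/crop1.png',c)
```

```text
table z 0.0003312756539211037
spare top 191 mean [ 0.4518 -0.3393  0.0633] z [0.04   0.0448 0.0488] rect [ 355.6 -142.6] [ 48.1 503.6] 26.1
emptyrim 108 mean [ 0.656  -0.1412  0.0737] z [0.013  0.0174 0.0239] rect [502.3 -22.9] [105.2 515.9] 52.1
emptyall 640 mean [ 0.6449 -0.1521  0.0274] z [0.0034 0.0085 0.0405] rect [486.3 -80.1] [152.5 539.8] 67.4
full1 511 mean [0.6417 0.1665 0.0156] z [0.0033 0.0155 0.0359] rect [655.9 168. ] [108.1 140.7] 89.7
full2 489 mean [ 0.6474 -0.0008  0.016 ] z [0.0036 0.0154 0.0366] rect [ 6.556e+02 -6.000e-01] [104.2 136.8] 89.0
reader handle 477 mean [0.4231 0.2951 0.1067] z [0.0702 0.0756 0.08  ] rect [358.9 240.7] [331.3 101.5] 40.7
reader all 661 mean [0.4341 0.2975 0.0923] z [0.0465 0.0742 0.0797] rect [369.9 247.9] [352.4 114.2] 38.1
cradle base 633 mean [0.432  0.2992 0.0073] z [0.0033 0.0072 0.0118] rect [447.9 309. ] [216.6 129.8] 0.3
jar 279 mean [0.4871 0.1408 0.0403] z [0.0194 0.0403 0.0455] rect [396.4 134. ] [263.1  68.4] 2.5
dap 88 mean [ 0.4848 -0.1286  0.0476] z [0.0069 0.0203 0.0339] rect [387.9 -27.6] [ 30.6 343.7] 43.8
spat 327 mean [0.4061 0.0012 0.0321] z [0.0056 0.0095 0.0152] rect [377.1  11.8] [ 79.1 264.1] 70.0
le label 73 mean [ 0.5991 -0.1614  0.0479] z [0.0198 0.0316 0.0437] rect [450.1 -36.4] [ 40.1 448.8] 49.5
l1 label 78 mean [0.6021 0.1646 0.0307] z [0.0191 0.0316 0.0413] rect [603.1 164.5] [47.3 23. ] 87.7
l2 label 73 mean [ 0.6068 -0.0041  0.0317] z [0.0201 0.0324 0.0412] rect [606.4  -4.4] [22.3 47.8] 2.4
```

View pics/crop1.png

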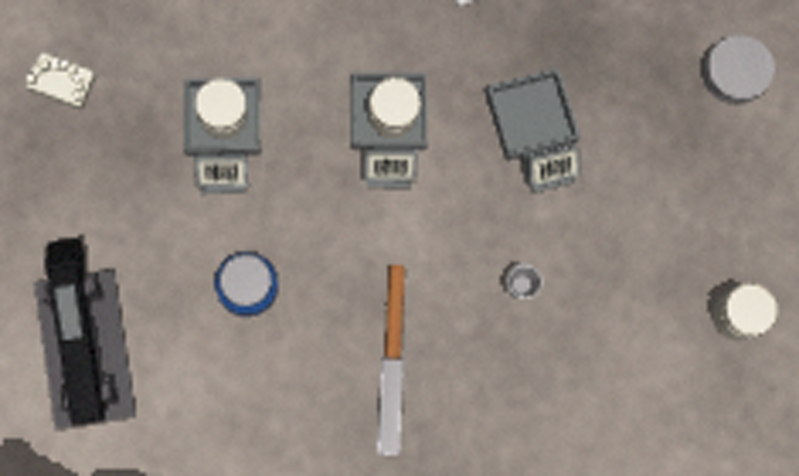

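The crop agrees: the empty stand's edge runs (487,90)→(553,72), so it is turned about 15° and its label is near (553,168). I'll measure again with invalid depth readings filtered out.

Run:
```python
from h import *
a=np.load('pics/top1.npz');P=world(a);f=a['frame'].astype(int)
s=512/800;Z=P[:,:,2];ok=(a['z_map']>0)&(Z<.2)
print(a['camera_matrix'])
def box(u0,u1,v0,v1): 
    m=np.zeros((384,512),bool); m[int(v0*s):int(v1*s),int(u0*s):int(u1*s)]=1; return m&ok
def rep(n,m):
    q=P[m]; r=cv2.minAreaRect((q[:,:2]*1000).astype(np.float32)); 
    d=q[:,:2]-q[:,:2].mean(0); w,v=np.linalg.eigh(d.T@d); ax=v[:,1]; 
    print(n,len(q),'mean',q.mean(0).round(4),'z',np.percentile(q[:,2],[5,50,95]).round(4),'rect',np.round(r[0],1),np.round(r[1],1),round(r[2],1),'pca',np.degrees(np.arctan2(ax[1],ax[0])).round(1))
rep('spare top',box(580,625,278,318)&(Z>.035)); 
rep('emptyrim',box(475,530,183,222)&(Z>.012)); rep('empty pocket',box(475,526,183,222)&(Z>.003))
rep('reader handle',box(265,325,260,360)&(Z>.068)); rep('reader all',box(265,325,260,360)&(Z>.03)); rep('cradle base',box(265,325,260,360)&(Z>.003)&(Z<.02))
bk=(f.max(-1)<60);rep('reader dark',box(265,325,260,360)&bk&(Z>.065))
for n,b in dict(jar=box(350,390,268,305),dap=box(485,512,272,296),spat=box(425,450,270,370)).items(): rep(n,b&(Z>.005))
w=f.min(-1)>120
for n,b in dict(le=box(495,525,222,245)).items(): rep(n+' label',b&w&(Z>.012))
# label plane normal
q=P[box(500,524,224,242)&(Z>.012)]; m=q.mean(0); n=np.linalg.svd(q-m)[2][2]; n*=np.sign(n[2]); print('normal',n,'yaw',np.degrees(np.arctan2(-n[1],-n[0])))
```

```text
[[366.66559347   0.         255.40478969]
 [  0.         366.66559347 192.33942784]
 [  0.           0.           1.        ]]
spare top 188 mean [ 0.4547 -0.3462  0.0446] z [0.04   0.0448 0.0483] rect [ 454.2 -347.5] [47.1 47.1] 89.4 pca 118.9
emptyrim 103 mean [ 0.6749 -0.1526  0.0175] z [0.0129 0.0173 0.022 ] rect [ 665.5 -150.5] [77.6 77.3] 15.2 pca 75.8
empty pocket 374 mean [ 0.6745 -0.1512  0.0089] z [0.0033 0.0063 0.0203] rect [ 680.7 -146.8] [109.7  92.2] 89.3 pca 73.8
reader handle 464 mean [0.4275 0.3007 0.0752] z [0.07   0.0755 0.0795] rect [430. 302.] [159.9  31.2] 10.2 pca -170.0
reader all 648 mean [0.4375 0.3015 0.0695] z [0.0465 0.0741 0.0789] rect [441.9 304.3] [183.8  52.5] 8.6 pca -170.6
cradle base 633 mean [0.432  0.2992 0.0073] z [0.0033 0.0072 0.0118] rect [447.9 309. ] [216.6 129.8] 0.3 pca -176.5
reader dark 377 mean [0.4222 0.2994 0.0745] z [0.0684 0.075  0.0788] rect [431.1 302.5] [161.   31.8] 9.7 pca -170.3
jar 278 mean [0.4879 0.1409 0.036 ] z [0.0194 0.0403 0.0452] rect [496.3 139.4] [59.3 73. ] 68.1 pca 150.7
dap 86 mean [ 0.4899 -0.1337  0.0201] z [0.0069 0.0196 0.0329] rect [ 489.1 -134.7] [33. 39.] 20.0 pca 124.5
spat 321 mean [ 0.4088 -0.0005  0.0097] z [0.0056 0.0095 0.0147] rect [412.4   1.9] [ 47.5 192.6] 88.4 pca 176.0
le label 72 mean [ 0.6037 -0.1649  0.0314] z [0.0198 0.0313 0.0434] rect [ 604.8 -164.9] [24.8 48.1] 15.6 pca 106.3
normal [-0.62686491 -0.06339939  0.77654421] yaw 5.775100318550444
```

Request:
carry_out(
  rows=[
    [[18.6,-23.2,0],1.8],
    [[18.6,-23.2,0],1.8],
    [[18.6,-23.2,0],1.8],
    [[18.6,-23.2,0],1.8],
    [[18.6,-23.2,0],1.8],
    [[18.6,-23.2,0],1.8],
    [[18.6,-23.2,0],1.8],
    [[18.6,-23.2,0],1.8],
    [[18.6,-23.2,0],1.8],
    [[18.6,-23.2,0],1.8],
    [[18.6,-23.2,0],1.8],
    [[18.6,-23.2,0],1.8],
    [[18.6,-23.2,0],1.8],
    [[18.6,-23.2,0],1.8],
    [[0,0,0],0],
    [[0,0,0],0],
  ],
)

```text
clock: 1.43
ee_pos: [0.4315, 0.3005, 0.2561]
ee_rot: [-0.085, 0.996, -0.0, -0.0]
ft_force: [-0.4, 0.3, 0.1]
width: 0.0855
grip_force: 0.0
```

Run:
```python
from h import *
c=cap('wrist','w1');cv2.imwrite('pics/w1b.png',cv2.resize(c['frame'][:,:,::-1],(800,600)))
P=world(c);print(c['origin'],manip.get_state()['joints'].round(2))
Z=P[:,:,2];ok=c['z_map']>0
m=ok&(Z>.068)&(Z<.09)&(np.abs(P[:,:,0]-.43)<.15)&(np.abs(P[:,:,1]-.30)<.1)
r=cv2.minAreaRect((P[m][:,:2]*1000).astype(np.float32));print(m.sum(),r,np.median(P[m],0))
m=ok&(Z>.004)&(Z<.014)&(np.abs(P[:,:,0]-.43)<.15)&(np.abs(P[:,:,1]-.30)<.1)
r=cv2.minAreaRect((P[m][:,:2]*1000).astype(np.float32));print('base',m.sum(),r)
```

```text
[0.35180789 0.28704332 0.37301922] [-0.87  0.18  0.2   1.84 -0.04  1.13  1.09]
3960 ((431.5233459472656, 303.73321533203125), (155.21963500976562, 32.50020980834961), 9.857192039489746) [0.42098516 0.30225983 0.07520937]
base 3359 ((390.1524353027344, 329.1230163574219), (225.9380340576172, 140.91773986816406), 8.491325378417969)
```

View pics/w1b.png

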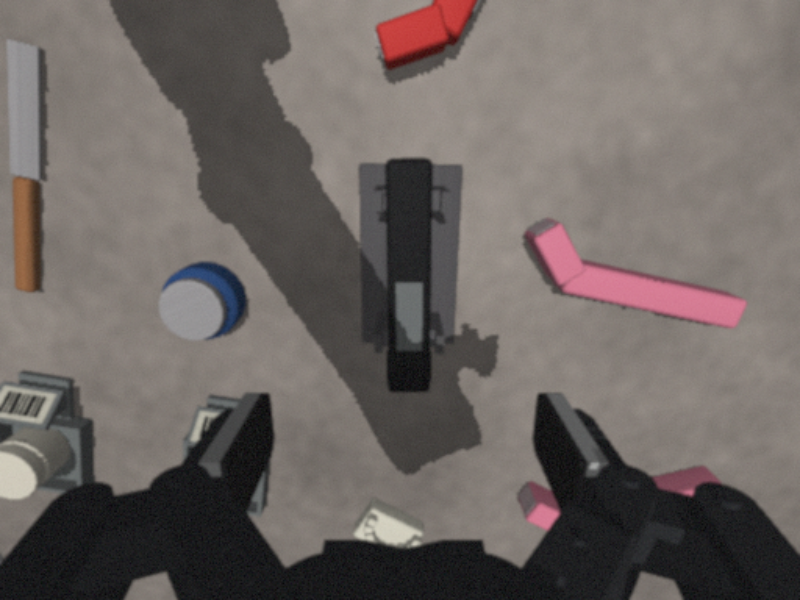

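The wrist view shows the reader aligned with the jaws: handle at columns 388–432, rows 160–350. The grip point comes out near (434, 304) mm, so I'll descend and grip there.

Request:
carry_out(
  rows=[
    [[0.3,0.4,-20],0],
    [[0.3,0.4,-20],0],
    [[0.3,0.4,-20],0],
    [[0.3,0.4,-20],0],
    [[0.3,0.4,-20],0],
    [[0.3,0.4,-20],0],
    [[0.3,0.4,-20],0],
    [[0.3,0.4,-20],0],
    [[0.3,0.3,-15],0],
    [[0.2,0.2,-12],0],
    [[0,0,0],0],
    [[0,0,0],0],
  ],
)

```text
clock: 2.48
ee_pos: [0.4321, 0.3073, 0.0688]
ee_rot: [-0.089, 0.996, -0.0, -0.001]
ft_force: [-0.2, 0.9, 0.4]
width: 0.0854
grip_force: 0.0
```

Request:
carry_out(
  rows=[
    [[0,0,0],0],
    [[0,0,0],0],
    [[0,0,0],0],
    [[0,0,0],0],
    [[0,0,0],0],
    [[0,0,0],0],
    [[0,0,0],0],
    [[0,0,0],0],
  ],
  jaw=20,
  newtons=50,
)

```text
clock: 3.15
ee_pos: [0.4339, 0.3066, 0.0701]
ee_rot: [-0.087, 0.996, 0.0, 0.0]
ft_force: [-0.3, -0.5, 5.7]
width: 0.0288
grip_force: 50.5
```

Request:
carry_out(
  rows=[
    [[0,0,5],0],
    [[0,0,15],0],
    [[0,0,20],0],
    [[0,0,20],0],
    [[0,0,20],0],
    [[0,0,20],0],
    [[0,0,20],0],
    [[0,0,20],0],
    [[0,0,20],0],
    [[0,0,20],0],
    [[0,0,20],0],
    [[0,0,0],0],
  ],
)

```text
clock: 4.15
ee_pos: [0.435, 0.3074, 0.2732]
ee_rot: [-0.087, 0.996, 0.002, 0.003]
ft_force: [0.9, -0.4, -0.9]
width: 0.0296
grip_force: 49.8
```

Run:
```python
from h import *
c=cap('side','s2');P=world(c);s=manip.get_state();print(s['ee_pos'],s['ft_force'],s['width'],s['joints'].round(2))
cv2.imwrite('pics/s2b.png',cv2.resize(c['frame'][150:290,170:340][:,:,::-1],None,fx=4,fy=4,interpolation=2))
c=cap('wrist','w2');P=world(c);z=c['z_map']
cv2.imwrite('pics/w2b.png',c['frame'][:,:,::-1])
Z=P[:,:,2];v,u=np.mgrid[:384,:512]
m=(z>0)&(Z>.15)&(v<250)&(np.abs(u-261)<60); q=P[m]; print(m.sum(),np.percentile(q,[1,50,99],axis=0))
```

```text
[0.43415667 0.30680466 0.27102026] [ 0.41295209 -0.30578149 -1.77386974] 0.02945539603678129 [-0.87  0.17  0.2   1.81 -0.04  1.16  1.09]
11252 [[0.3548056  0.28084513 0.25595301]
 [0.38234608 0.2976387  0.27585306]
 [0.42383715 0.31761994 0.27740073]]
```

View pics/s2b.png

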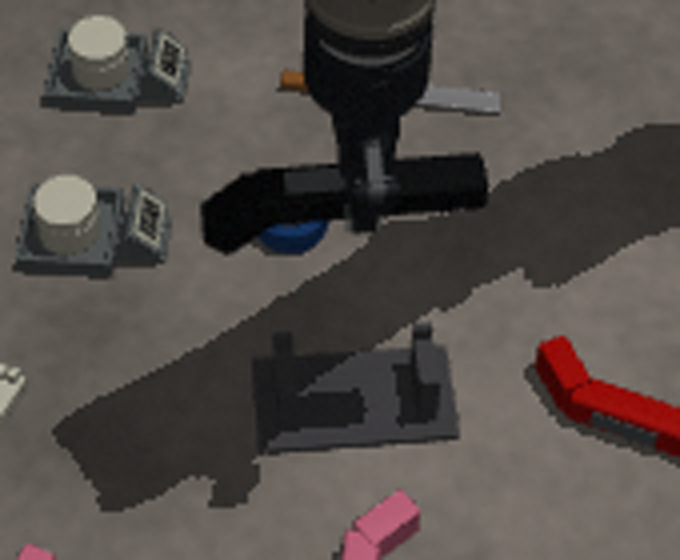

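View pics/w2b.png

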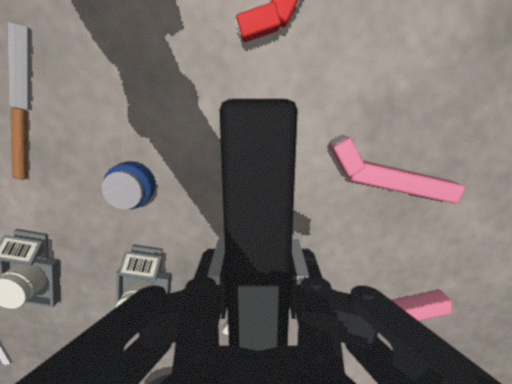

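The reader is held level and straight. In the wrist view the handle occupies columns 222–296, centred, with its rear end at row 100. The cradle is empty.

Request:
carry_out(
  rows=[
    [[5.6,-20,10],0],
    [[5.6,-26,10],0],
    [[5.6,-26,10],0],
    [[5.6,-26,10],0],
    [[5.6,-26,10],0],
    [[5.6,-26,0],0],
    [[5.6,-26,0],0],
    [[5.6,-26,0],0],
    [[5.6,-26,0],0],
    [[5.6,-26,0],0],
    [[-2.7,-26,0],0.5],
    [[-2.7,-26,0],0.5],
    [[-2.7,-26,0],0.5],
    [[-2.7,-26,0],0.5],
    [[-2.7,-26,0],0.5],
    [[-2.7,-26,0],0.5],
    [[-2.7,-26,0],0.5],
    [[-2.7,-26,0],0.5],
    [[-2.7,-26,0],0.5],
    [[-2.7,-23,0],1.0],
  ],
)

```text
clock: 5.92
ee_pos: [0.4609, -0.206, 0.3175]
ee_rot: [-0.135, 0.991, 0.0, -0.002]
ft_force: [-0.9, 0.4, -1.0]
width: 0.0298
grip_force: 49.8
```

Request:
carry_out(
  rows=[
    [[0,0,0],0],
    [[0,0,0],0],
    [[0,0,-20],0],
    [[0,0,-20],0],
    [[0,0,-20],0],
    [[0,0,-20],0],
    [[0,0,-20],0],
    [[0,0,0],0],
    [[0,0,0],0],
    [[0,0,0],0],
  ],
)

```text
clock: 6.75
ee_pos: [0.463, -0.2041, 0.2199]
ee_rot: [-0.136, 0.991, -0.0, 0.0]
ft_force: [0.4, -0.5, -0.5]
width: 0.0291
grip_force: 49.8
```

```bash
cat > eye.py <<'E'
from h import *
import sys
s=manip.get_state();print(s['ee_pos'].round(4),s['joints'].round(2))
t=R.from_quat(s['ee_rot']).as_matrix();print('tool y yaw-90',np.degrees(np.arctan2(t[1,1],t[0,1]))-90)
c=cap('wrist',sys.argv[1]);P=world(c);z=c['z_map'];Z=P[:,:,2];v,u=np.mgrid[:384,:512];f=c['frame'].astype(int)
q=P[(z>0)&(v<220)&(np.abs(u-259)<35)&(Z>s['ee_pos'][2]-.008)&(z<.3)]
m=q.mean(0);w=np.linalg.svd(q-m)[2];print('handle rect',cv2.minAreaRect((q[:,:2]*1000).astype(np.float32)),'topz',np.median(q[:,2]),'normal',w[2].round(3))
c=cap('top',sys.argv[1]+'t');P=world(c);Z=P[:,:,2];z=c['z_map'];f=c['frame'].astype(int)
m=(z>0)&(Z>.012)&(Z<.05)&(f.min(-1)>120)&(np.hypot(P[:,:,0]-.604,P[:,:,1]+.166)<.035)
q=P[m]
if len(q)>5: print('label',len(q),q.mean(0),cv2.minAreaRect((q[:,:2]*1000).astype(np.float32)))
E
python3 eye.py w3
```

```text
[ 0.463  -0.2041  0.2199] [-0.23  0.21  0.65  1.93 -0.15  1.05  2.32]
tool y yaw-90 15.597239309480969
handle rect ((408.5875244140625, -218.1011505126953), (49.08235549926758, 28.644147872924805), 13.628235816955566) topz 0.22495467834793612 normal [-0.017  0.008  1.   ]
```

Run:
```python
from h import *
for n in ['side1','s2']:
    c=np.load(f'pics/{n}.npz');P=world(c);Z=P[:,:,2];z=c['z_map'];f=c['frame'].astype(int)
    d=np.hypot(P[:,:,0]-.604,P[:,:,1]+.166)
    q=P[(z>0)&(Z>.012)&(Z<.05)&(f.min(-1)>110)&(d<.035)]
    print('label',len(q),q.mean(0),cv2.minAreaRect((q[:,:2]*1000).astype(np.float32)))
    q=P[(z>0)&(Z>.011)&(Z<.03)&(np.hypot(P[:,:,0]-.668,P[:,:,1]+.149)<.056)]
    print('rim',len(q),q.mean(0),cv2.minAreaRect((q[:,:2]*1000).astype(np.float32)))
    q=P[(z>0)&(Z>.035)&(Z<.06)&(np.hypot(P[:,:,0]-.454,P[:,:,1]+.347)<.05)]
    print('spare',len(q),q.mean(0),cv2.minAreaRect((q[:,:2]*1000).astype(np.float32)))
```

```text
label 6 [ 0.60593155 -0.16585081  0.03209416] ((605.2716674804688, -164.4318084716797), (17.576065063476562, 36.486846923828125), 12.004310607910156)
rim 127 [ 0.66529689 -0.14560943  0.01664961] ((661.4678955078125, -149.52859497070312), (88.60321044921875, 82.6803970336914), 14.314016342163086)
spare 109 [ 0.45816179 -0.34044843  0.0442281 ] ((458.52423095703125, -343.3965148925781), (46.28215408325195, 55.63801574707031), 2.3631272315979004)
label 7 [ 0.60496707 -0.17074758  0.02908421] ((604.3895263671875, -166.38897705078125), (17.673952102661133, 42.33784866333008), 16.386503219604492)
rim 136 [ 0.66424339 -0.14665995  0.01678216] ((661.4071044921875, -149.82464599609375), (89.1056900024414, 82.70641326904297), 13.310272216796875)
spare 0 [nan nan nan] ((0.0, 0.0), (0.0, 0.0), 0.0)<stdin>:10: RuntimeWarning: Mean of empty slice.
  ret = um.true_divide(
```

The side camera agrees on the label within 1–2 mm. I'll descend to the scan pose and hold.

Request:
carry_out(
  rows=[
    [[0,0,-16],0],
    [[0,0,-16],0],
    [[0,0,-16],0],
    [[0,0,-16],0],
    [[0,0,-12],0],
    [[0,0,-12],0],
    [[0,0,-8],0],
    [[0,0,-4],0],
    [[0,0,0],0],
    [[0,0,0],0],
    [[0,0,0],0],
    [[0,0,0],0],
  ],
)

```text
clock: 7.85
ee_pos: [0.463, -0.2049, 0.1201]
ee_rot: [-0.135, 0.991, -0.0, 0.001]
ft_force: [-0.1, -0.4, -0.8]
width: 0.0293
grip_force: 49.8
```

```bash
python3 eye.py w4
python3 - <<'E'
from h import *
c=cap('side','s4')
cv2.imwrite('pics/s4b.png',cv2.resize(c['frame'][80:240,160:340][:,:,::-1],None,fx=4,fy=3.75,interpolation=2))
E
```

```text
[ 0.463  -0.2049  0.1201] [-0.17  0.35  0.6   2.03 -0.27  0.83  2.43]
tool y yaw-90 15.533045200811173
handle rect ((408.634033203125, -219.1797332763672), (48.73988342285156, 28.84364128112793), 14.687512397766113) topz 0.12509996232364276 normal [-0.015  0.008  1.   ]
label 10 [ 0.61765148 -0.18361646  0.03562427] ((621.20068359375, -179.37908935546875), (27.353586196899414, 9.559563636779785), 38.22903060913086)
```

View pics/s4b.png

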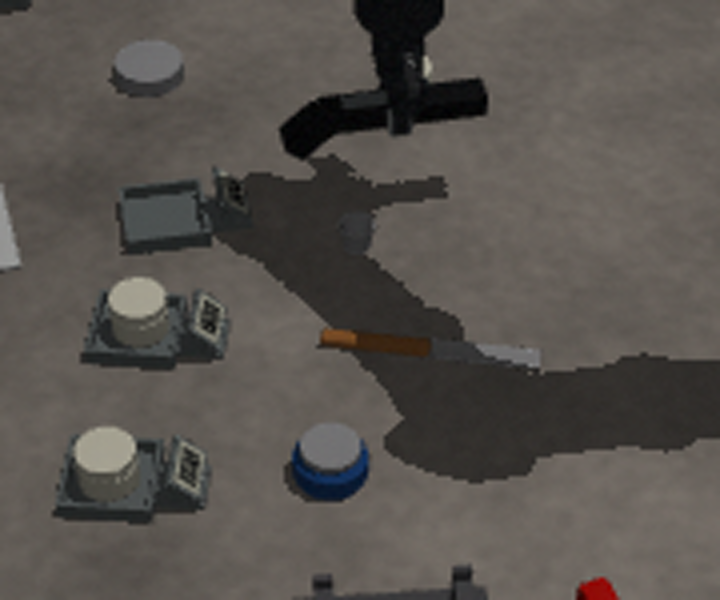

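The side view shows the head at (300,140) facing the empty stand's label at (232,190). Holding still now, then retracing.

Request:
carry_out(
  rows=[
    [[0,0,0],0],
    [[0,0,0],0],
    [[0,0,0],0],
    [[0,0,0],0],
    [[0,0,0],0],
    [[0,0,0],0],
    [[0,0,0],0],
    [[0,0,0],0],
    [[0,0,0],0],
    [[0,0,0],0],
    [[0,0,0],0],
    [[0,0,0],0],
    [[0,0,0],0],
    [[0,0,0],0],
    [[0,0,0],0],
    [[0,0,0],0],
    [[0,0,0],0],
    [[0,0,0],0],
    [[0,0,0],0],
    [[0,0,0],0],
  ],
)

```text
clock: 9.67
ee_pos: [0.4624, -0.2047, 0.1193]
ee_rot: [-0.135, 0.991, 0.0, -0.0]
ft_force: [-0.5, -0.4, -1.5]
width: 0.0296
grip_force: 49.8
```

Request:
carry_out(
  rows=[
    [[0,0,5],0],
    [[0,0,15],0],
    [[0,0,20],0],
    [[0,0,20],0],
    [[0,0,20],0],
    [[0,0,20],0],
    [[0,0,20],0],
    [[0,0,20],0],
    [[0,0,20],0],
    [[0,0,20],0],
    [[0,0,20],0],
    [[0,0,0],0],
  ],
)

```text
clock: 10.67
ee_pos: [0.4642, -0.2059, 0.3236]
ee_rot: [-0.135, 0.991, -0.001, 0.004]
ft_force: [-0.4, -0.1, -1.4]
width: 0.0295
grip_force: 49.8
```

Request:
carry_out(
  rows=[
    [[2.7,23,0],-1.0],
    [[2.7,26,0],-0.5],
    [[2.7,26,0],-0.5],
    [[2.7,26,0],-0.5],
    [[2.7,26,0],-0.5],
    [[2.7,26,0],-0.5],
    [[2.7,26,0],-0.5],
    [[2.7,26,0],-0.5],
    [[2.7,26,0],-0.5],
    [[2.7,26,0],-0.5],
    [[-5.6,26,0],0],
    [[-5.6,26,0],0],
    [[-5.6,26,0],0],
    [[-5.6,26,0],0],
    [[-5.6,26,0],0],
    [[-5.6,26,0],0],
    [[-5.6,26,0],0],
    [[-5.6,26,0],0],
    [[-5.6,26,0],0],
    [[-5.6,20,0],0],
  ],
)

```text
clock: 12.33
ee_pos: [0.4322, 0.3083, 0.3183]
ee_rot: [-0.088, 0.996, 0.0, -0.001]
ft_force: [-0.7, 0.2, -0.4]
width: 0.0293
grip_force: 49.8
```

Request:
carry_out(
  rows=[
    [[0,0,0],0],
    [[0,0,-20],0],
    [[0,0,-20],0],
    [[0,0,-20],0],
    [[0,0,-20],0],
    [[0,0,-20],0],
    [[0,0,-20],0],
    [[0,0,-20],0],
    [[0,0,-20],0],
    [[0,0,-20],0],
    [[0,0,-15],0],
    [[0,0,-10],0],
    [[0,0,-10],0],
    [[0,0,-5],0],
    [[0,0,0],0],
    [[0,0,0],0],
  ],
)

```text
clock: 13.67
ee_pos: [0.4337, 0.3064, 0.0996]
ee_rot: [-0.087, 0.996, 0.0, 0.0]
ft_force: [-0.2, 0.2, -0.5]
width: 0.0294
grip_force: 49.8
```

Request:
carry_out(
  rows=[
    [[0,0,-10],0],
    [[0,0,-8],0],
    [[0,0,-5],0],
    [[0,0,-4],0],
    [[0,0,-2],0],
    [[0,0,0],0],
    [[0,0,0],0],
  ],
)

```text
clock: 14.25
ee_pos: [0.4335, 0.3064, 0.0703]
ee_rot: [-0.087, 0.996, 0.0, 0.0]
ft_force: [-0.6, -0.2, -1.4]
width: 0.0293
grip_force: 49.9
```

Request:
carry_out(
  rows=[
    [[0,0,-0.6],0],
    [[0,0,-0.4],0],
    [[0,0,0],0],
    [[0,0,0],0],
  ],
)

```text
clock: 14.58
ee_pos: [0.4336, 0.3064, 0.0701]
ee_rot: [-0.087, 0.996, 0.0, 0.0]
ft_force: [-1.3, -1.6, 5.3]
width: 0.0293
grip_force: 50.8
```

Contact at the same force and height as when I picked it up. Releasing gently and rising, then looking.

Request:
carry_out(
  rows=[
    [[0,0,0],0],
    [[0,0,0],0],
    [[0,0,0],0],
    [[0,0,0],0],
    [[0,0,0],0],
    [[0,0,0],0],
    [[0,0,10],0],
    [[0,0,20],0],
    [[0,0,25],0],
    [[0,0,25],0],
    [[0,0,25],0],
    [[0,0,25],0],
    [[0,0,25],0],
    [[0,0,25],0],
    [[0,0,0],0],
  ],
  jaw=85,
)

```text
clock: 15.83
ee_pos: [0.436, 0.308, 0.2555]
ee_rot: [-0.087, 0.996, 0.003, 0.004]
ft_force: [0.2, 0.2, -0.2]
width: 0.0848
grip_force: 0.0
```

Run:
```python
from h import *
c=cap('wrist','w5');P=world(c);print(manip.get_state()['ee_pos'])
Z=P[:,:,2];ok=c['z_map']>0
m=ok&(Z>.068)&(Z<.09)&(np.abs(P[:,:,0]-.43)<.15)&(np.abs(P[:,:,1]-.30)<.1)
print(m.sum(),cv2.minAreaRect((P[m][:,:2]*1000).astype(np.float32)),np.median(P[m],0))
cv2.imwrite('pics/w5b.png',c['frame'][:,:,::-1])
```

```text
[0.43493811 0.30728409 0.25298663]
4042 ((431.165771484375, 305.3003845214844), (154.98902893066406, 31.111879348754883), 9.93486499786377) [0.4202762  0.30407263 0.07518987]
```

View pics/w5b.png

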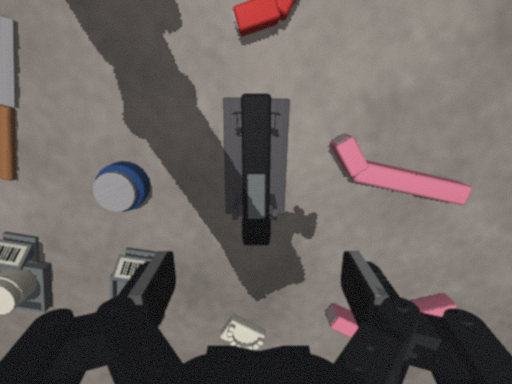

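The reader is back within 1–2 mm, lying between the cheeks (columns 242–270, rows 95–243). Next, the spare pot.

Request:
carry_out(
  rows=[
    [[6,-20,0],-1.5],
    [[6,-34,0],-1.5],
    [[6,-34,0],-1.5],
    [[6,-34,0],-1.5],
    [[6,-34,0],-1.5],
    [[6,-34,0],-1.5],
    [[6,-34,0],-1.5],
    [[6,-34,0],-1.5],
    [[6,-34,0],-1.5],
    [[6,-34,0],-1.5],
    [[-4,-34,0],-1.5],
    [[-4,-34,0],-1.5],
    [[-4,-34,0],-1.5],
    [[-4,-34,0],-1.5],
    [[-4,-34,0],-1.5],
    [[-4,-34,0],-1.5],
    [[-4,-34,0],-1.5],
    [[-4,-34,0],-1.5],
    [[-4,-34,0],-1.5],
    [[-3,-20,0],-1.5],
  ],
)

```text
clock: 17.55
ee_pos: [0.4514, -0.3499, 0.2485]
ee_rot: [0.177, 0.984, -0.001, -0.001]
ft_force: [-0.6, 0.9, 0.9]
width: 0.0851
grip_force: 0.0
```

Request:
carry_out(
  rows=[
    [[0,0,0],0],
    [[0,0,0],0],
    [[0,0,0],0],
  ],
)

```text
clock: 17.8
ee_pos: [0.4539, -0.3446, 0.2484]
ee_rot: [0.173, 0.985, 0.001, -0.001]
ft_force: [0.1, 0.7, -0.2]
width: 0.0851
grip_force: 0.0
```

Run:
```python
from h import *
c=cap('wrist','w6');P=world(c);s=manip.get_state();print(s['ee_pos'],s['joints'].round(2))
Z=P[:,:,2];ok=c['z_map']>0
m=ok&(Z>.041)&(Z<.055)&(np.hypot(P[:,:,0]-.4555,P[:,:,1]+.346)<.06)
q=(P[m][:,:2]*1000).astype(np.float32);print(m.sum(),cv2.minEnclosingCircle(q),q.mean(0),np.median(P[m],0))
m=ok&(Z>.013)&(Z<.025)&(np.hypot(P[:,:,0]-.666,P[:,:,1]+.149)<.057)
if m.sum()>20: print('rim',cv2.minAreaRect((P[m][:,:2]*1000).astype(np.float32)))
cv2.imwrite('pics/w6b.png',c['frame'][:,:,::-1])
```

```text
[ 0.45437909 -0.3441624   0.24856772] [ 0.    0.33  0.72  1.75 -0.24  1.15  2.02]
1432 ((458.336181640625, -345.8992004394531), 24.937410354614258) [ 457.70544 -345.5102 ] [ 0.45767056 -0.34539797  0.04422379]
rim ((668.8098754882812, -148.8096923828125), (78.50365447998047, 76.45480346679688), 14.16637897491455)
```

View pics/w6b.png

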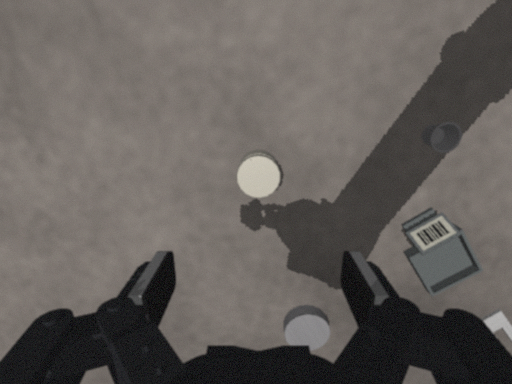

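The wrist view shows the spare pot at (259,176), centred between the fingers; its measured centre is (458, −345.7) mm and its top is 44 mm high.

Request:
carry_out(
  rows=[
    [[0.4,-0.1,-20],0],
    [[0.4,-0.1,-20],0],
    [[0.4,-0.1,-20],0],
    [[0.4,-0.1,-20],0],
    [[0.4,-0.1,-20],0],
    [[0.4,-0.1,-20],0],
    [[0.4,-0.1,-20],0],
    [[0.4,-0.1,-20],0],
    [[0.4,-0.1,-20],0],
    [[0.2,-0.2,-14],0],
    [[0,-0.2,-9],0],
    [[0,0,0],0],
    [[0,0,0],0],
  ],
)

```text
clock: 18.93
ee_pos: [0.4584, -0.3467, 0.0465]
ee_rot: [0.173, 0.985, 0.0, -0.0]
ft_force: [0.4, -0.4, 1.1]
width: 0.0851
grip_force: 0.0
```

Request:
carry_out(
  rows=[
    [[0,0,0],0],
    [[0,0,0],0],
    [[0,0,0],0],
    [[0,0,0],0],
    [[0,0,0],0],
    [[0,0,0],0],
    [[0,0,0],0],
  ],
  jaw=40,
  newtons=30,
)

```text
clock: 19.52
ee_pos: [0.4588, -0.3474, 0.0475]
ee_rot: [0.173, 0.985, 0.0, 0.001]
ft_force: [-0.3, 0.9, 6.5]
width: 0.049
grip_force: 30.7
```

Request:
carry_out(
  rows=[
    [[0,0,5],0],
    [[0,0,15],0],
    [[0,0,20],0],
    [[0,0,20],0],
    [[0,0,20],0],
    [[0,0,20],0],
    [[0,0,0],0],
  ],
)

```text
clock: 20.1
ee_pos: [0.4599, -0.349, 0.1503]
ee_rot: [0.174, 0.985, -0.001, 0.003]
ft_force: [0.5, -1.1, 0.3]
width: 0.0487
grip_force: 31.3
```

Request:
carry_out(
  rows=[
    [[15,14,0],2.5],
    [[15,14,0],2.5],
    [[15,14,0],2.5],
    [[15,14,0],2.5],
    [[15,14,0],2.5],
    [[15,14,0],2.5],
    [[15,14,0],2.5],
    [[15,14,0],2.5],
    [[15,14,0],2.5],
    [[15,14,0],2.5],
    [[15,14,0],2.5],
    [[15,14,0],2.5],
    [[15,14,0],2.5],
    [[13,14,0],2.5],
    [[0,0,0],0],
    [[0,0,0],0],
    [[0,0,0],0],
  ],
)

```text
clock: 21.52
ee_pos: [0.6658, -0.1517, 0.1462]
ee_rot: [-0.131, 0.991, -0.0, -0.001]
ft_force: [-0.7, -1.7, -0.5]
width: 0.0488
grip_force: 31.3
```

Run:
```python
from h import *
s=manip.get_state();print(s['ee_pos'],s['joints'].round(2))
for n in ['wrist','side']:
    c=cap(n,n+'7');P=world(c);Z=P[:,:,2];ok=c['z_map']>0
    m=ok&(Z>.013)&(Z<.025)&(np.hypot(P[:,:,0]-.667,P[:,:,1]+.149)<.057)
    if m.sum()>5: print(n,'rim',m.sum(),cv2.minAreaRect((P[m][:,:2]*1000).astype(np.float32)))
    m=ok&(Z>.143)&(Z<.153)&(np.hypot(P[:,:,0]-.667,P[:,:,1]+.149)<.035)&(c['frame'].min(-1)>130)
    q=P[m];print(n,'pot',len(q),cv2.minEnclosingCircle((q[:,:2]*1000).astype(np.float32)) if len(q)>5 else '')
```

```text
[ 0.6658016  -0.15169784  0.14615171] [-0.15  0.59  0.45  1.57 -0.28  1.05  2.21]
wrist rim 1156 ((668.5574340820312, -148.52880859375), (75.87261962890625, 76.13847351074219), 14.276342391967773)
wrist pot 1223 ((659.8922119140625, -153.57847595214844), 23.333118438720703)
side rim 104 ((659.1597900390625, -149.31951904296875), (92.00845336914062, 84.24122619628906), 14.281402587890625)
side pot 7 ((645.7255859375, -155.3850555419922), 11.750449180603027)
```

Request:
carry_out(
  rows=[
    [[0.6,0.7,-16],0],
    [[0.5,0.6,-16],0],
    [[0.5,0.5,-16],0],
    [[0.4,0.5,-15],0],
    [[0,0,-12],0],
    [[0,0,-8],0],
    [[0,0,-5],0],
    [[0,0,-3],0],
    [[0,0,0],0],
    [[0,0,0],0],
  ],
)

```text
clock: 22.45
ee_pos: [0.6686, -0.1489, 0.0559]
ee_rot: [-0.131, 0.991, -0.0, 0.0]
ft_force: [-0.5, -0.5, -0.9]
width: 0.0488
grip_force: 31.3
```

Request:
carry_out(
  rows=[
    [[0,0,-1.5],0],
    [[0,0,-1],0],
    [[0,0,-0.5],0],
    [[0,0,0],0],
  ],
)

```text
clock: 22.78
ee_pos: [0.6682, -0.1487, 0.0525]
ee_rot: [-0.131, 0.991, 0.0, 0.0]
ft_force: [0.2, -0.3, -0.7]
width: 0.0487
grip_force: 31.3
```

Request:
carry_out(
  rows=[
    [[0,0,-0.7],0],
    [[0,0,-0.3],0],
    [[0,0,0],0],
  ],
)

```text
clock: 23.03
ee_pos: [0.6683, -0.1487, 0.0516]
ee_rot: [-0.131, 0.991, 0.0, 0.0]
ft_force: [-0.1, 0.3, 1.3]
width: 0.0485
grip_force: 31.5
```

Request:
carry_out(
  rows=[
    [[0,0,-0.4],0],
    [[0,0,0],0],
    [[0,0,0],0],
  ],
)

```text
clock: 23.28
ee_pos: [0.6683, -0.1487, 0.0516]
ee_rot: [-0.131, 0.991, 0.0, 0.0]
ft_force: [-2.0, 0.9, 6.3]
width: 0.049
grip_force: 31.8
```

Request:
carry_out(
  rows=[
    [[0,0,0],0],
    [[0,0,0],0],
    [[0,0,0],0],
    [[0,0,0],0],
    [[0,0,0],0],
    [[0,0,10],0],
    [[0,0,20],0],
    [[0,0,25],0],
    [[0,0,25],0],
    [[0,0,25],0],
    [[0,0,25],0],
    [[-20,0,20],0],
    [[-30,0,0],0],
    [[-30,0,0],0],
    [[-30,0,0],0],
    [[-30,0,0],0],
    [[0,0,0],0],
    [[0,0,0],0],
  ],
  jaw=80,
)

```text
clock: 24.78
ee_pos: [0.527, -0.1491, 0.2018]
ee_rot: [-0.13, 0.992, 0.0, 0.001]
ft_force: [0.2, 0.8, 0.4]
width: 0.0802
grip_force: 0.0
```

Run:
```python
from h import *
c=cap('side','s8');P=world(c);s=manip.get_state();print(s['ee_pos'],s['ft_force'])
Z=P[:,:,2];ok=c['z_map']>0
m=ok&(Z>.043)&(Z<.065)&(np.hypot(P[:,:,0]-.667,P[:,:,1]+.149)<.045)&(c['frame'].min(-1)>110)
print('pot',m.sum(),cv2.minEnclosingCircle((P[m][:,:2]*1000).astype(np.float32)),np.percentile(Z[m],[50,95]))
cv2.imwrite('pics/s8b.png',cv2.resize(c['frame'][80:270,160:360][:,:,::-1],None,fx=3.1,fy=3.1,interpolation=2))
```

```text
[ 0.52863004 -0.14874635  0.20197178] [0.45111837 0.68030221 0.2949897 ]
pot 20 ((669.2446899414062, -156.99801635742188), 22.283910751342773) [0.05025555 0.05578409]
```

View pics/s8b.png

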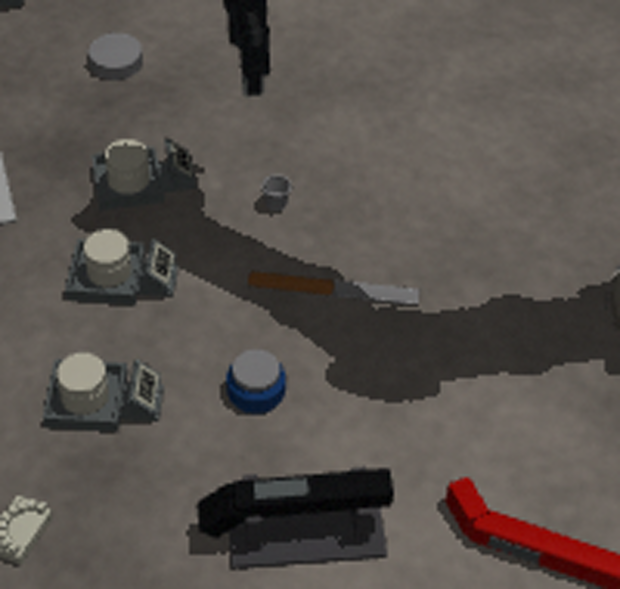

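The spare pot stands upright in the empty stand's pocket at (127,165). The reader lies in its cradle at (300,500), and everything else is where it was.

```bash
python3 -c "
from bench import manip
print(manip.hand_in())"
```

```text
the job is handed in; nothing more can be done
None
```

I held the reader about 7 cm from the empty stand's label for over 1.5 s, laid it back in its cradle, stood the spare pot upright in the empty pocket, and handed the job in at about 25 s; the judge's result was not shown.

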